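# Press the bush home in a guide roller and keep it clamped

## Task

The brass bush in the white guide roller has just been glued: set the roller, bush up, over the locating pin of the lever press, right down on the anvil, and let go of it. Then bring the red-handled lever down until the press foot has pushed the bush fully home, and finish while still holding the lever down so that the glue can grab, with the foot bearing steadily on the bush at about 20 N (10 to 80 N will do). Leave the padlock, the lock cylinder and the screwdriver where they lie.

Things in the scene. Friction and masses are not known exactly. Their poses are not given: they have to be found in the camera images.
- roller: White nylon guide roller standing upright: a spool 40 mm tall, 46 mm flanges (9 mm thick) at bottom and top, 39 mm waist, 16 mm bore right through. A brass bush (16 mm bore) sits in its top; its collar, 30 mm wide and 3 mm thick, at first stands 4 to 6 mm clear of the top face (47 to 49 mm overall). 0.09 kg. Origin: centre of the underside; z is the bore axis, up.
- bush (a joint): How far the brass bush has been pushed into the roller, in m: 0 = collar 6 mm above the roller's top face, 0.006 = fully home, collar on the face. A tight fit: it slides at about 14 N and stays where it is left.
- press: Blue bench lever press, bolted down. Base 270 x 120 x 22 mm, from x = -55 to +215 mm in its frame. Origin: on the bench, on the axis of the locating pin. The lever's hinge is at x = +160 mm between two cheeks 131 mm tall (outer faces at y = +-27 mm); the handle end swings up over the hinge and comes down on the -x side, past the pin.
- pin_foot (a point): Foot of the upright steel locating pin, on top of the round steel anvil (68 mm wide), 30 mm above the bench. The pin is 12 mm thick, 30 mm tall, its last 11 mm tapered to 4 mm. A seated roller's origin coincides with this point. With the lever up the space above the pin is free; the raised lever stands 90 mm or more away on the press's +x side.
- lever_hinge (a point): Hinge axis of the lever, 160 mm to the press's +x side of the pin and 101 mm above the bench; the axis runs along the press's y.
- lever_grip (a point): Middle of the red cross grip at the end of the lever: a round bar 24 mm thick and 100 mm long, along the press's y, 240 mm from the hinge axis, on a 12 mm rod. With the lever up it is about 336 mm above the bench, with the lever level 101 mm above the bench and 80 mm to the -x side of the pin.
- lever (a joint): Angle of the press lever, rad: 0 = raised against its stop, 1.36 = level, where the foot has the bush of a seated roller fully home. In the press frame the grip is at x = 0.16 - 0.24 cos(1.36 - q), y = 0, z = 0.101 + 0.24 sin(1.36 - q). A spring lifts it if let go: to hold it takes about 3 N at the grip near the top, 6.5 N when level.
- foot: Round steel self-aligning press foot, 30 mm wide, under the lever 160 mm from the hinge, 28 mm below its centre line. Origin: centre of the flat pressing face. Beyond the spring, each newton down on the grip gives 1.5 N at the foot: about 16 N on the grip pushes the bush in, about 20 N on the grip gives 20 N at the foot.
- padlock: Brass padlock lying flat, body 42 x 40 x 20 mm with a steel shackle 32 mm beyond its +y side. Origin: centre of the body's underside. Leave alone.
- cylinder_lock: Silver profile lock cylinder standing on its narrow edge, 62 x 17 x 33 mm, long along its x. Origin: centre of its underside. Leave alone.
- screwdriver: Screwdriver 190 mm long lying along its x on the bench. Leave alone.

How it is judged:
By the outcome, as a careful person would: the job done as asked, in the order asked, and still so for the second after the job is handed in, while the arm keeps its last pose, push and grip.
It also fails if it takes over 69 s, if anything falls off the work surface, if the arm or the gripper's body presses on something with over 40 N, if the wrist force passes 120 N, or if a joint passes its speed limit or range.

## Robot

A 7-joint arm with a two-finger parallel gripper is mounted at the origin on the work surface. World frame = base frame: x ahead of the robot, y to its left, z up, the work surface at z = 0. Lengths are in m, angles in rad, forces in N, time in s.
With the tool pointing down it reaches from about 0.425 to 0.925 m from the base axis. Payload 6.8 kg.
Tool frame: the origin (TCP) lies on the centre line of the jaws, within the pads' length; the fingertips stand bot.tips_ahead ahead of it and the grasp point (between the pads) lies 3 mm ahead of it (bot.tips_ahead is the distance from the TCP to the fingertips, in m); z points along the fingers, y is the line along which they close (so a half turn about z gives the same grasp; the last joint's range is limited). The gripper opens to 88 mm and grips with 3 to 60 N. Pads are 20 mm wide; open, the fingers measure 115 mm over their backs; the gripper's body (75 mm by 178 mm) begins 61 mm behind the grasp point.
Start: joints at [-1.447, 0.477, 0.022, 1.555, -0.011, 1.109, -0.083], TCP at [0.155, 0.657, 0.218] pointing down, gripper open.
Joint ranges: [-2.96, 2.96], [-0.34, 2.1], [-1.41, 1.46], [0.24, 2.44], [-1.37, 4.51], [0.17, 1.92], [-2.96, 2.96]. Speed limits (rad/s): [2.39, 2.39, 3.14, 3.14, 3.14, 3.14, 3.14].

## Interface

Orientations are given as a unit quaternion [x, y, z, w].
In Python, from cell import bot, grab_frame, camera_model, job, recognise, cut_out, spot_point gives the robot as it stands.
- The arm moves only by the tool servo_tool, never from a script. Its argument "motion" is a list of rows, each a list of 5 numbers: the shift along the tool's x, y, z in m, then the turn about the tool's z in degrees, then the opening, from 0 (shut) to 1 (fully open). In form: [[dx, dy, dz, twist, fingers], ...]. A call has 1 to 20 rows; each row shifts and turns the commanded pose from where the row before left it, along the tool's axes as they then stand; what a row does not reach is not made up. A row lasts 1/12 s, in which the tool goes at most 41.7 mm and 7.16 degrees, less where a joint would pass 70% of its speed; a pose out of reach is approached as far as the arm can. A call with a gripper value outside its range is refused whole. The fingers move at their own pace and stop on an object; the grip force is fixed at half the most. Time passes only in rows, so rows that do not move let the fingers close. It gives the time, the measured TCP pose, the force, the opening and the grip force at its end, in the units of the state.
- bot.get_state(): the state, without advancing time (a new reading comes with each control period).
- grab_frame(name): name is "scene" or "side" or "wrist"; returns the picture (420x560x3 uint8, red, green, blue); there is no depth.
- camera_model(name): a dict with "fx", "fy", "cx", "cy" (pixels), "k1" (the pictures are not rectified: a ray, as slopes to the right and down, at radius r is drawn at 1 + k1 r^2 times it, then the intrinsics apply), "rvec" (rotation vector, rad) and "tvec" (3), from world to camera coordinates, as OpenCV has them; the wrist camera has in their place "mount" (4x4, takes a point from camera to tool coordinates, whose origin is the TCP and whose axes are the flange's). Camera axes: x right, y down, z forward; pixel columns grow to the right and rows downward; lengths in m; the calibration is good to about 2 mm. A picture is of the moment at which its call begins: read the wrist's pose just before it. camera_model takes no time and is no camera call.
- job.finish_job(): hands the job in; it is judged then, once.
Trained networks look in the newest picture that a camera, given by its name, has taken for a name from the list of things; names that differ only in an ending like _2 or _b are one class to them, and where a whole thing is asked for, a point or a joint stands for the part that bears it (a point fixed in the world has none). Each returns a list of dicts, best first, with "p" (0 to 1); they miss things now and then, are a little off and sometimes report something else, mostly with a low value. They report only what shows in the picture. A call takes as long as a camera call.
- recognise(camera, label): "bbox" ([left, top, right, bottom] in pixels, round what is visible of it).
- cut_out(camera, label): "region" (420x560 bool, what is visible of it) and "bbox" ([left, top, right, bottom] in pixels, round what is visible of it).
- spot_point(camera, label): "centre" ([column, row] in pixels: a listed point, or the origin of a listed thing).
The state is a dict: "time_s": time; "qpos": joint angles; "joint_velocities": joint speeds; "effort": joint torques, N m; "tcp_pos": TCP position; "tcp_rot": TCP orientation; "contact_force": force on the tool from outside, world axes, zero at the start; "torque": the same for the moment, N m; "finger_gap": opening from 0.0 (shut) to 1.0 (fully open); "finger_force": force on a finger pad.
Only numpy, scipy, OpenCV 4.12 (cv2) and the standard library are available. Lean on these libraries where they do the work, as an engineer would, in place of code of your own. Each camera call takes 0.05 s, during which the arm holds its last target. There are 200 camera calls.

## Working session

There is one attempt and no reset: what is moved stays moved. The work goes in short steps, Python scripts to look and compute and a tool call to move; the robot and the scene stay as the last step left them, time stands still between calls to the robot, and variables do not carry over. Pictures are saved under pics/ and viewed, at most 10 in all, crops included, and the job is handed in when it is done.

Besides the shell and the picture viewer there is one more tool, called after ">>>" in YAML: its name, and indented under it one key for each argument. servo_tool: Moves the arm, as the interface text tells. Its arguments: {"type":"object","properties":{"motion":{"type":"array"}},"required":["motion"]}

```bash
mkdir -p pics; ls
cat > h.py <<'E'
import numpy as np, cv2
from scipy.spatial.transform import Rotation as R
from cell import bot, grab_frame, camera_model, job, recognise, cut_out, spot_point
def ext(name, st=None):
    m=camera_model(name)
    if 'mount' in m:
        T=np.eye(4);T[:3,:3]=R.from_quat(st['tcp_rot']).as_matrix();T[:3,3]=st['tcp_pos']
        C=T@np.array(m['mount']); return m,C[:3,:3],C[:3,3]
    Rm=R.from_rotvec(np.ravel(m['rvec'])).as_matrix(); return m,Rm.T,-Rm.T@np.ravel(m['tvec'])
def ray(name,px,st=None):
    m,Rc,c=ext(name,st)
    d=np.array([(px[0]-m['cx'])/m['fx'],(px[1]-m['cy'])/m['fy']]);u=d.copy()
    for _ in range(20): u=d/(1+m['k1']*(u@u))
    return c,Rc@np.array([u[0],u[1],1.])
def atz(name,px,z,st=None):
    c,d=ray(name,px,st); return c+d*(z-c[2])/d[2]
def proj(name,P,st=None):
    m,Rc,c=ext(name,st); p=Rc.T@(np.array(P)-c); u=p[:2]/p[2]; u=u*(1+m['k1']*(u@u))
    return np.array([m['fx']*u[0]+m['cx'],m['fy']*u[1]+m['cy']])
def tri(rs):
    A=0;b=0
    for c,d in rs:
        d=d/np.linalg.norm(d);M=np.eye(3)-np.outer(d,d);A=A+M;b=b+M@c
    return np.linalg.solve(A,b)
def save(name,fn): cv2.imwrite(fn,cv2.cvtColor(grab_frame(name),cv2.COLOR_RGB2BGR))
E
python3 - <<'E'
from h import *
s=bot.get_state();print(s, bot.tips_ahead)
ims=[]
for n in ['scene','side','wrist']:
    im=grab_frame(n);cv2.imwrite(f'pics/{n}0.png',im[:,:,::-1])
    print(n,ext(n,s)[2])
    for l in ['roller','pin_foot','lever_grip','lever_hinge','foot','padlock','cylinder_lock','screwdriver']:
        r=spot_point(n,l)
        for q in r[:2]: print(n,l,round(q['p'],2),np.round(q['centre'],1),np.round(atz(n,q['centre'],{'pin_foot':.03,'lever_hinge':.101,'lever_grip':.336}.get(l,0),s),3))
E
```

```text
pics
{'time_s': 0.0, 'qpos': array([-1.44710134,  0.47778323,  0.02238363,  1.55641912, -0.0114623 ,
        1.10935514, -0.08307546]), 'joint_velocities': array([-0.00119395, -0.0001585 ,  0.00197734,  0.00085832, -0.00098985,
       -0.00022867, -0.00012449]), 'effort': array([ 3.00403808e-04, -5.82862043e+01,  1.53497525e+00, -2.72598284e+01,
       -5.43484034e-02,  1.73706334e-02,  1.64143748e-04]), 'tcp_pos': array([0.15497704, 0.6563357 , 0.2166076 ]), 'tcp_rot': array([ 1.15626090e-01,  9.93292386e-01, -9.18163819e-04, -1.13578129e-05]), 'contact_force': array([-0.30835038,  0.19305223, -0.85162754]), 'torque': array([ 0.01654327,  0.06298138, -0.01112569]), 'finger_force': 0.0, 'finger_gap': 0.9991829760979489} 0.022
scene [1.31168195 0.34217915 1.04514368]
scene roller 0.82 [347.9 233.2] [0.485 0.279 0.   ]
scene pin_foot 0.59 [256.8 223.1] [0.552 0.018 0.03 ]
scene lever_grip 0.69 [240.5 173.4] [0.655 0.031 0.336]
scene lever_hinge 0.97 [241.  246.4] [0.691 0.028 0.101]
scene lever_hinge 0.67 [145.  213.3] [ 0.665 -0.27   0.101]
scene foot 0.38 [241.6 195.9] [ 0.439 -0.076
[... 276 characters left out ...]
4]
side roller 0.56 [221.3 223.4] [0.512 0.285 0.   ]
side pin_foot 0.69 [273.6 270.6] [0.537 0.003 0.03 ]
side lever_grip 0.94 [303.5 178.9] [0.655 0.036 0.336]
side lever_hinge 0.87 [308.1 227.8] [0.692 0.037 0.101]
side foot 0.55 [302.  358.8] [ 0.447 -0.265  0.   ]
side foot 0.48 [298.4 200.7] [0.799 0.222 0.   ]
side padlock 0.67 [301.8 360.3] [ 0.444 -0.268  0.   ]
side padlock 0.4 [360.6 347.1] [ 0.604 -0.331  0.   ]
side cylinder_lock 0.68 [360.3 344. ] [ 0.61  -0.323  0.   ]
side cylinder_lock 0.55 [273.7 274.6] [0.541 0.008 0.   ]
side screwdriver 0.66 [173.2 199. ] [0.426 0.483 0.   ]
wrist [0.07278205 0.67561997 0.38452898]
wrist screwdriver 0.97 [201.  384.7] [0.42  0.481 0.   ]
```

View pics/scene0.png

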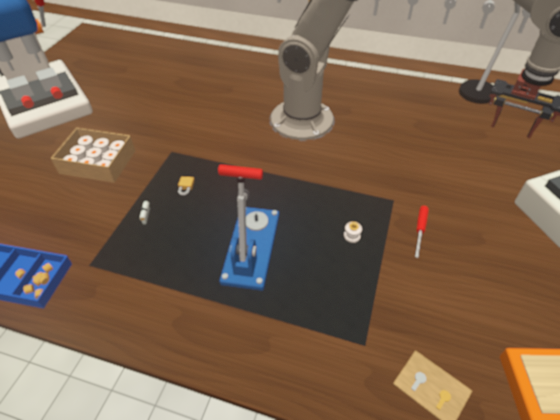

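View pics/side0.png

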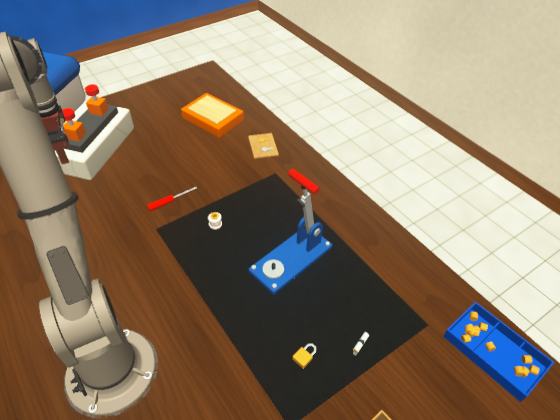

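Run:
```python
from h import *
s=bot.get_state()
for l in ['roller','lever_grip','lever_hinge','pin_foot','bush']:
    rs=[]
    for n in ['scene','side']:
        if l in('roller','bush'):
            c=cut_out(n,l)
            for q in c[:2]:
                ys,xs=np.nonzero(q['region']); b=q['bbox']; print(n,l,q['p'],np.round(b,1),xs.mean(),ys.mean())
            b=c[0]['bbox']; px=[(b[0]+b[2])/2,(b[1]+b[3])/2]
        else: px=spot_point(n,l)[0]['centre']
        rs.append(ray(n,px))
    P=tri(rs);print(l,np.round(P,4),[np.round(np.linalg.norm(np.cross(P-c,d/np.linalg.norm(d))),4) for c,d in rs])
m,Rc,c=ext('wrist',s)
print(m, R.from_quat(s['tcp_rot']).as_matrix().round(3))
```

```text
scene roller 0.54 [344.1 222.8 359.7 245. ] 352.60074626865674 231.41417910447763
side roller 0.66 [210.7 213.3 223.3 228.4] 214.81914893617022 220.74468085106383
roller [0.4984 0.2911 0.0167] [np.float64(0.001), np.float64(0.001)]
lever_grip [0.6549 0.033  0.3374] [np.float64(0.0018), np.float64(0.0018)]
lever_hinge [0.6914 0.0314 0.1047] [np.float64(0.0033), np.float64(0.0033)]
pin_foot [0.5423 0.0126 0.0157] [np.float64(0.0013), np.float64(0.0013)]
scene bush 0.53 [347.8 220.4 361.6 231.1] 353.59322033898303 225.64406779661016
side bush 0.48 [210.6 211.9 217.4 218.5] 214.38636363636363 216.11363636363637
bush [0.4914 0.2944 0.0474] [np.float64(0.0009), np.float64(0.0009)]
{'fx': 344.81858657794857, 'fy': 344.81858657794857, 'cx': 278.1276681836076, 'cy': 210.02411216090658, 'k1': -0.031239876755309648, 'mount': array([[ 1.19491944e-04, -9.52627642e-01, -3.04139051e-01,
         8.43949518e-02],
       [ 9.99999441e-01,  4.33315324e-04, -9.64349292e-04,
        -4.18414286e-04],
       [ 1.05045390e-03, -3.04138766e-01,  9.52627161e-01,
        -1.67936906e-01],
       [ 0.00000000e+00,  0.00000000e+00,  0.00000000e+00,
         1.00000000e+00]])} [[-0.973  0.23   0.   ]
 [ 0.23   0.973  0.   ]
 [-0.     0.    -1.   ]]
```

>>> servo_tool:
  motion:
    - [-0.0295,-0.01975,0,0,1]
    - [-0.0295,-0.01975,0,0,1]
    - [-0.0295,-0.01975,0,0,1]
    - [-0.0295,-0.01975,0,0,1]
    - [-0.0295,-0.01975,0,0,1]
    - [-0.0295,-0.01975,0,0,1]
    - [-0.0295,-0.01975,0,0,1]
    - [-0.0295,-0.01975,0,0,1]
    - [-0.0295,-0.01975,0,0,1]
    - [-0.0295,-0.01975,0,0,1]
    - [-0.0295,-0.01975,0,0,1]
    - [-0.0295,-0.01975,0,0,1]
    - [-0.0295,-0.01975,0,0,1]
    - [-0.0295,-0.01975,0,0,1]
    - [0,0,0,-5.5,1]
    - [0,0,0,-5.5,1]
    - [0,0,0,-5.5,1]
    - [0,0,0,-5.5,1]
    - [0,0,0,0,1]
    - [0,0,0,0,1]

```text
time_s: 3.52
tcp_pos: [0.4936, 0.2929, 0.2177]
tcp_rot: [-0.075, 0.997, 0.0, 0.0]
contact_force: [1.1, -0.5, 0.5]
finger_gap: 1.003
finger_force: 0.0
```

Run:
```python
from h import *
s=bot.get_state();print(s['tcp_pos'],s['qpos'],R.from_quat(s['tcp_rot']).as_matrix().round(3))
save('wrist','pics/w1.png')
for l in ['roller','bush']:
    for q in cut_out('wrist',l)[:2]:
        ys,xs=np.nonzero(q['region']);b=q['bbox'];print(l,q['p'],np.round(b,1),xs.mean(),ys.mean(),atz('wrist',[xs.mean(),ys.mean()],.048 if l=='bush' else .04,s))
for q in spot_point('wrist','roller')[:2]: print(q,atz('wrist',q['centre'],0,s))
```

```text
[0.49355853 0.29293199 0.21765108] [-0.74538029  0.31065086  0.12570021  1.80979583 -0.04510469  1.02370516
  1.11781855] [[-0.989 -0.149  0.   ]
 [-0.149  0.989  0.   ]
 [-0.     0.    -1.   ]]
roller 0.87 [259.3 154.5 298.  203.4] 278.94299575500304 179.79381443298968 [0.48678448 0.29218149 0.04      ]
roller 0.2 [  0.  129.1 104.4 310. ] 44.6394437916177 223.56006006006007 [0.57190447 0.04859568 0.04      ]
bush 0.72 [264.9 168.1 293.9 199.3] 278.8830715532286 184.59162303664922 [0.4898816  0.29257919 0.048     ]
{'centre': [279.3, 173.0], 'p': 0.71} [0.48781952 0.29279774 0.        ]
```

View pics/w1.png

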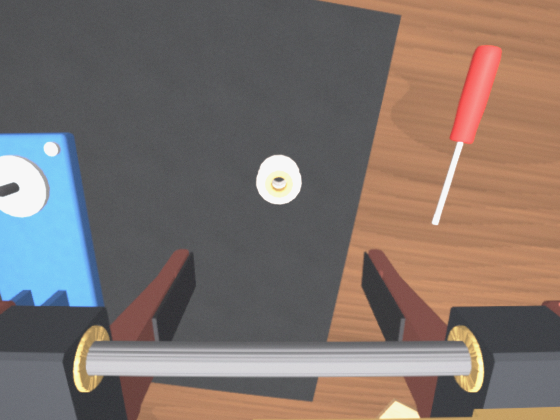

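>>> servo_tool:
  motion:
    - [0.0046,0.0005,0.03,0,1]
    - [0,0,0.03,0,1]
    - [0,0,0.03,0,1]
    - [0,0,0.03,0,1]
    - [0,0,0.025,0,1]
    - [0,0,0.02,0,1]
    - [0,0,0.015,0,1]
    - [0,0,0.0105,0,1]
    - [0,0,0,0,1]
    - [0,0,0,0,0.3]
    - [0,0,0,0,0.3]
    - [0,0,0,0,0.3]
    - [0,0,0,0,0.3]
    - [0,0,0,0,0.3]
    - [0,0,0,0,0.3]
    - [0,0,0,0,0.3]
    - [0,0,0,0,0.3]
    - [0,0,0,0,0.3]

```text
time_s: 5.22
tcp_pos: [0.489, 0.2929, 0.0273]
tcp_rot: [-0.076, 0.997, 0.0, 0.0]
contact_force: [-1.1, -1.0, 4.4]
finger_gap: 0.507
finger_force: 30.0
```

>>> servo_tool:
  motion:
    - [0,0,-0.01,0,0.3]
    - [0,0,-0.02,0,0.3]
    - [0,0,-0.03,0,0.3]
    - [-0.002,-0.0205,-0.025,0,0.3]
    - [-0.002,-0.0205,-0.025,0,0.3]
    - [-0.002,-0.0205,-0.025,0,0.3]
    - [-0.002,-0.0205,-0.025,0,0.3]
    - [-0.002,-0.0205,-0.02,0,0.3]
    - [-0.002,-0.0205,-0.02,0,0.3]
    - [-0.002,-0.0205,0,0,0.3]
    - [-0.002,-0.0205,0,0,0.3]
    - [0,0,0,0,0.3]
    - [0,0,0,0,0.3]

```text
time_s: 6.3
tcp_pos: [0.5295, 0.132, 0.2274]
tcp_rot: [-0.075, 0.997, 0.0, -0.0]
contact_force: [-1.0, 0.5, -0.7]
finger_gap: 0.505
finger_force: 30.0
```

Run:
```python
from h import *
s=bot.get_state();print(s['tcp_pos'],s['finger_gap'],s['contact_force'],R.from_quat(s['tcp_rot']).as_matrix().round(3))
im=grab_frame('wrist');cv2.imwrite('pics/w2.png',im[:,:,::-1])
for l in ['roller','bush','press']:
    for q in cut_out('wrist',l)[:1]:
        ys,xs=np.nonzero(q['region']);b=q['bbox'];print(l,q['p'],np.round(b,1),xs.mean(),ys.mean())
        if l=='press': np.save('press.npy',q['region'])
for l in ['roller','pin_foot','lever_hinge','lever_grip','press','foot']:
    for q in spot_point('wrist',l)[:2]: print(l,q,atz('wrist',q['centre'],{'pin_foot':.03,'lever_hinge':.101,'lever_grip':.336}.get(l,0),s))
```

```text
[0.52945833 0.13195555 0.22741831] 0.5049099300506388 [-1.00279763  0.45098179 -0.65045005] [[-0.989 -0.149 -0.   ]
 [-0.149  0.989  0.   ]
 [ 0.     0.    -1.   ]]
roller 0.77 [238.5 208.2 320.3 315.4] 278.44865916354036 264.07378074197584
bush 0.76 [249.  255.4 306.3 311.8] 278.2335619201291 283.62404195240015
press 0.65 [ 54.9 120.7 235.  420. ] 172.25001377941905 205.30419445516176
roller {'centre': [280.3, 241.3], 'p': 0.67} [0.61043519 0.14621157 0.        ]
pin_foot {'centre': [168.9, 171.4], 'p': 0.8} [0.53552775 0.01317166 0.03      ]
press {'centre': [176.7, 169.0], 'p': 0.7} [0.53870331 0.01334067 0.        ]
```

View pics/w2.png

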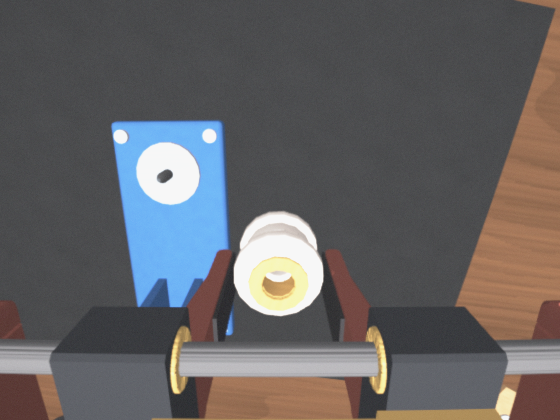

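```bash
cat > meas.py <<'E'
from h import *
def anvil(im,st,box):
    x0,y0,x1,y1=box; g=im[y0:y1,x0:x1].astype(int)
    m=((g.min(2)>120)&(g.max(2)-g.min(2)<50)).astype(np.uint8)
    cs,_=cv2.findContours(m,cv2.RETR_EXTERNAL,cv2.CHAIN_APPROX_NONE)
    c=cv2.convexHull(max(cs,key=cv2.contourArea)).reshape(-1,2)+[x0,y0]
    P=np.array([atz('wrist',p,.03,st)[:2] for p in c])
    A=np.c_[2*P,np.ones(len(P))];o=np.linalg.lstsq(A,(P**2).sum(1),rcond=None)[0]
    return o[:2],2*np.sqrt(o[2]+o[:2]@o[:2])
E
python3 - <<'E'
from meas import *
s=bot.get_state();im=cv2.imread('pics/w2.png')[:,:,::-1]
print(anvil(im,s,(128,136,206,212)))
g=im.astype(int);b=(g[:,:,2]>g[:,:,0]+60)&(g[:,:,2]>120)
for side in (0,1):
    pts=[]
    for r in range(150,270,5):
        xs=np.nonzero(b[r,:260])[0]; pts.append(atz('wrist',[xs[0]-.5 if side==0 else xs[-1]+.5,r],.022,s)[:2])
    pts=np.array(pts);vx,vy,x,y=cv2.fitLine(pts.astype(np.float32),cv2.DIST_HUBER,0,.001,.001).ravel()
    print(side,np.degrees(np.arctan2(vy,vx)),x,y)
    n=np.array([-vy,vx]);print(' offset of anvil',(anvil(im,s,(128,136,206,212))[0]-[x,y])@n)
# front edge of base row
top=[atz('wrist',[c,np.nonzero(b[:,c])[0][0]-.5],.022,s)[:2] for c in range(130,205,5)]
print(np.mean(top,0))
# held roller: bush collar top z in world = tcp-.0265+.0? 
for q in cut_out('wrist','bush')[:1]:
    bb=q['bbox'];px=[(bb[0]+bb[2])/2,(bb[1]+bb[3])/2]
    Rm=R.from_quat(s['tcp_rot']).as_matrix()
    for z in (.047,.048,.049):
        P=atz('wrist',px,s['tcp_pos'][2]-.0268+z,s);print(Rm.T@(P-s['tcp_pos']))
    e=[atz('wrist',[bb[0],px[1]],s['tcp_pos'][2]+.021,s),atz('wrist',[bb[2],px[1]],s['tcp_pos'][2]+.021,s)];print(np.linalg.norm(e[0]-e[1]))
E
```

```text
(array([0.53834985, 0.01383797]), np.float64(0.06829483533271268))
0 8.78436 0.58891314 -0.037993714
 offset of anvil 0.058945532439816845
1 8.936198 0.5541767 0.07838212
 offset of anvil -0.06130225257021569
[0.48375899 0.00506272]
[ 9.97204511e-05 -5.88166458e-04 -2.01999687e-02]
[ 0.00067101 -0.00058538 -0.02119984]
[ 0.0012423  -0.0005826  -0.02219972]
0.027546679538835057
```

>>> servo_tool:
  motion:
    - [0.00105,-0.0147,0,0,0.3]
    - [0.00105,-0.0147,0,0,0.3]
    - [0.00105,-0.0147,0,0,0.3]
    - [0.00105,-0.0147,0,0,0.3]
    - [0.00105,-0.0147,0.015,0,0.3]
    - [0.00105,-0.0147,0.015,0,0.3]
    - [0.00105,-0.0148,0.02,0,0.3]
    - [0.00105,-0.0148,0.02,0,0.3]
    - [0,0,0.02,0,0.3]
    - [0,0,0.02,0,0.3]
    - [0,0,0.01,0,0.3]
    - [0,0,0,0,0.3]
    - [0,0,0,0,0.3]
    - [0,0,0,0,0.3]

```text
time_s: 8.02
tcp_pos: [0.5399, 0.0156, 0.1081]
tcp_rot: [-0.076, 0.997, 0.0, 0.001]
contact_force: [-0.7, -0.2, -0.3]
finger_gap: 0.506
finger_force: 30.0
```

Run:
```python
from h import *
s=bot.get_state();print(s['tcp_pos'],s['finger_gap'],s['contact_force'])
a=grab_frame('wrist')[180:330,180:380];
b=grab_frame('scene')[165:255,200:320];c=grab_frame('side')[225:315,220:340]
f=lambda i,k:cv2.resize(i,None,fx=k,fy=k,interpolation=cv2.INTER_CUBIC)
o=np.hstack([f(b,3),f(c,3)]);o=np.vstack([o,np.hstack([f(a,2),np.zeros((300,o.shape[1]-400,3),np.uint8)])])
cv2.imwrite('pics/c3.png',o[:,:,::-1])
for n in('scene','side'):
  print(n,'pin top/foot expected',proj(n,[.5383,.0143,.06]),proj(n,[.5383,.0143,.03]), 'roller bottom',proj(n,[s['tcp_pos'][0],s['tcp_pos'][1],s['tcp_pos'][2]-.0268]))
```

```text
[0.5399469  0.01564057 0.10808032] 0.5062401822330947 [-0.72955068 -0.2065824  -0.26167543]
scene pin top/foot expected [256.6863989  212.82021628] [257.17250605 219.3678138 ] roller bottom [256.57596315 208.55532471]
side pin top/foot expected [272.03767588 262.36196314] [271.93504423 268.02560623] roller bottom [272.3081834  257.69695206]
```

View pics/c3.png

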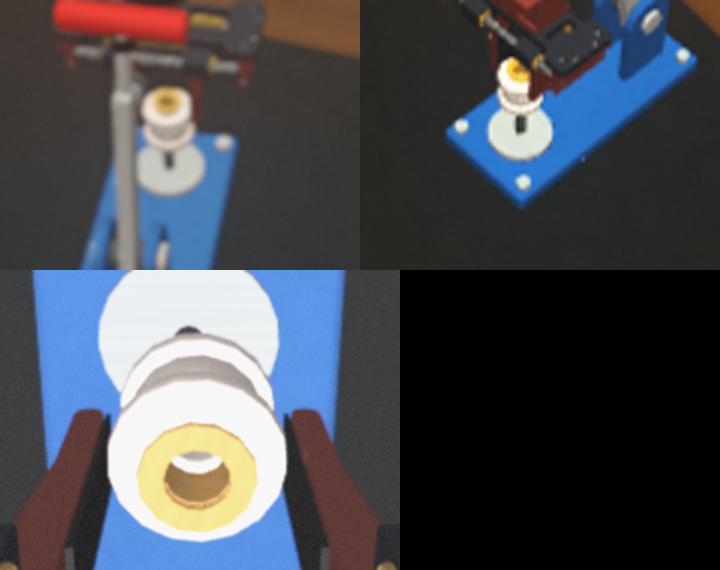

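Run:
```python
from meas import *
from scipy.optimize import least_squares
s=bot.get_state();im=grab_frame('wrist');Rm=R.from_quat(s['tcp_rot']).as_matrix()
g=im.astype(int);b=(g[:,:,2]-g[:,:,0]>40)   # blue
pts=[]
for r in range(150,235):
    row=b[r]; c=275
    L=[x for x in range(c,200,-1) if row[x]]; Q=[x for x in range(c,350) if row[x]]
    if L and Q: pts.append((r,L[0]+.5,Q[0]-.5))
pts=np.array(pts);print(pts[::6])
p=pts[(pts[:,0]<222)]
W=np.array([atz('wrist',[x,r],.03,s)[:2] for r,l,q in p for x in(l,q)])
f=lambda c:np.hypot(*(W-c[:2]).T)-.034
r=least_squares(f,[.538,.014],loss='soft_l1',f_scale=.0005);print('anvil',r.x,np.abs(r.fun).mean(),np.abs(r.fun).max())
print('tool offset',Rm.T@(np.r_[r.x,.03]-s['tcp_pos']))
# roller top flange: mask white
w=((g.min(2)>185)&(g.max(2)-g.min(2)<40)).astype(np.uint8)
for z in (.0132,.0202,.0212,.0222):
  if z<.015: continue
for q in cut_out('wrist','bush')[:1]:
    h=cv2.findContours(q['region'].astype(np.uint8),cv2.RETR_EXTERNAL,cv2.CHAIN_APPROX_NONE)[0]
    h=cv2.convexHull(max(h,key=cv2.contourArea)).reshape(-1,2)
    for z in (.0192,.0202,.0212):
        P=np.array([Rm.T@(atz('wrist',x,s['tcp_pos'][2]+z,s)-s['tcp_pos']) for x in h])[:,:2]
        t=least_squares(lambda c:np.hypot(*(P-c[:2]).T)-c[2],[0,0,.015]);print('bush',z,t.x,np.abs(t.fun).mean())
```

```text
[[150.  275.5 274.5]
 [156.  275.5 274.5]
 [162.  275.5 274.5]
 [168.  275.5 274.5]
 [174.  252.5 294.5]
 [180.  243.5 303.5]
 [186.  239.5 308.5]
 [192.  234.5 313.5]
 [198.  232.5 315.5]
 [204.  229.5 317.5]
 [210.  229.5 318.5]
 [216.  229.5 318.5]
 [222.  230.5 317.5]
 [228.  232.5 315.5]
 [234.  235.5 313.5]]
anvil [0.53700705 0.01156347] 0.0022558301476424862 0.013177322848095273
tool offset [ 0.00366462 -0.00360322  0.07817173]
bush 0.0192 [-0.00040004 -0.00017453  0.01516195] 0.00022714192809934752
bush 0.0202 [ 0.00017151 -0.00017454  0.01505989] 0.00022561286504692624
bush 0.0212 [ 0.00074305 -0.00017456  0.01495783] 0.0002240839669904189
```

Run:
```python
from meas import *
from scipy.optimize import least_squares
s=bot.get_state();im=grab_frame('wrist');Rm=R.from_quat(s['tcp_rot']).as_matrix()
g=im.astype(int);b=(g[:,:,2]-g[:,:,0]>40)
W=[]
for r in range(173,234):
    L=[x for x in range(275,200,-1) if b[r,x]]; Q=[x for x in range(275,350) if b[r,x]]
    W+=[atz('wrist',[x,r],.03,s)[:2] for x in(L[0]+.5,Q[0]-.5)]
W=np.array(W)
r=least_squares(lambda c:np.hypot(*(W-c[:2]).T)-c[2],[.538,.014,.034],loss='soft_l1',f_scale=.0005);print(r.x,np.abs(r.fun).mean(),np.abs(r.fun).max())
print(Rm.T@(np.r_[r.x[:2],.03]-s['tcp_pos']))
```

```text
[0.53762796 0.01162245 0.0336252 ] 0.0002090281276283543 0.0006296141771877373
[ 0.00263585 -0.00358337  0.07783529]
```

>>> servo_tool:
  motion:
    - [0.0009,-0.0014,0,0,0.3]
    - [0.0009,-0.0014,0,0,0.3]
    - [0,0,0.006,0,0.3]
    - [0,0,0.006,0,0.3]
    - [0,0,0.005,0,0.3]
    - [0,0,0.004,0,0.3]
    - [0,0,0.004,0,0.3]
    - [0,0,0.003,0,0.3]
    - [0,0,0.003,0,0.3]
    - [0,0,0.003,0,0.3]
    - [0,0,0.003,0,0.3]
    - [0,0,0,0,0.3]
    - [0,0,0,0,0.3]

```text
time_s: 9.4
tcp_pos: [0.5377, 0.0123, 0.0699]
tcp_rot: [-0.076, 0.997, -0.0, -0.0]
contact_force: [-0.1, 0.8, -0.9]
finger_gap: 0.504
finger_force: 30.0
```

>>> servo_tool:
  motion:
    - [0,0,0.003,0,0.3]
    - [0,0,0.003,0,0.3]
    - [0,0,0.002,0,0.3]
    - [0,0,0.002,0,0.3]
    - [0,0,0.001,0,0.3]
    - [0,0,0.001,0,0.3]
    - [0,0,0,0,0.3]
    - [0,0,0,0,0.3]

```text
time_s: 10.07
tcp_pos: [0.5377, 0.0123, 0.058]
tcp_rot: [-0.076, 0.997, 0.0, -0.0]
contact_force: [0.4, 0.0, -1.3]
finger_gap: 0.508
finger_force: 30.0
```

>>> servo_tool:
  motion:
    - [0,0,0.001,0,0.3]
    - [0,0,0.0005,0,0.3]
    - [0,0,0.0005,0,0.3]
    - [0,0,0,0,0.3]
    - [0,0,0,0,0.3]

```text
time_s: 10.48
tcp_pos: [0.538, 0.0124, 0.0573]
tcp_rot: [-0.076, 0.997, 0.0, 0.0]
contact_force: [-3.7, 0.1, 12.8]
finger_gap: 0.505
finger_force: 30.0
```

>>> servo_tool:
  motion:
    - [0,0,-0.0005,0,1]
    - [0,0,0,0,1]
    - [0,0,0,0,1]
    - [0,0,0,0,1]
    - [0,0,0,0,1]
    - [0,0,-0.01,0,1]
    - [0,0,-0.02,0,1]
    - [0,0,-0.03,0,1]
    - [0,0,-0.03,0,1]
    - [0,0,-0.03,0,1]
    - [0,0,-0.03,0,1]
    - [0,0,-0.03,0,1]
    - [0,0,0,0,1]
    - [0,0,0,0,1]

```text
time_s: 11.65
tcp_pos: [0.5388, 0.0124, 0.2389]
tcp_rot: [-0.076, 0.997, 0.0, 0.002]
contact_force: [-0.4, -0.5, -0.5]
finger_gap: 1.004
finger_force: 0.0
```

Run:
```python
from h import *
s=bot.get_state();print(s['tcp_pos'],s['finger_gap'],s['contact_force'])
a=grab_frame('wrist');Rm=R.from_quat(s['tcp_rot']).as_matrix()
b=grab_frame('scene')[150:265,200:320];c=grab_frame('side')[160:315,220:340]
f=lambda i:cv2.resize(i,(360,int(i.shape[0]*3)),interpolation=cv2.INTER_CUBIC)[:345]
cv2.imwrite('pics/c4.png',np.hstack([f(b),f(c)])[:,:,::-1])
for q in cut_out('wrist','bush')[:1]:
    bb=q['bbox'];P=atz('wrist',[(bb[0]+bb[2])/2,(bb[1]+bb[3])/2],.078,s);print('bush',q['p'],P,bb)
for n in('scene','side'):
  for l in ('roller','lever_grip'):
    for q in recognise(n,l)[:1]: print(n,l,q)
rs=[ray(n,spot_point(n,'lever_grip')[0]['centre']) for n in('scene','side')];print(tri(rs))
cv2.imwrite('pics/w4.png',a[:,:,::-1])
```

```text
[0.53881759 0.0123608  0.2388584 ] 1.0035041610054192 [-0.36916496 -0.51668823 -0.52225079]
bush 0.92 [0.53942223 0.01267109 0.078     ] [265.0, 174.6, 292.8, 206.0]
scene roller {'bbox': [244.3, 206.1, 263.3, 228.1], 'p': 0.58}
scene lever_grip {'bbox': [218.1, 167.5, 263.3, 259.3], 'p': 0.6}
side roller {'bbox': [270.9, 257.8, 279.6, 275.5], 'p': 0.46}
side lever_grip {'bbox': [292.9, 169.9, 320.8, 229.3], 'p': 0.69}
[0.65036677 0.02564696 0.33139739]
```

View pics/c4.png

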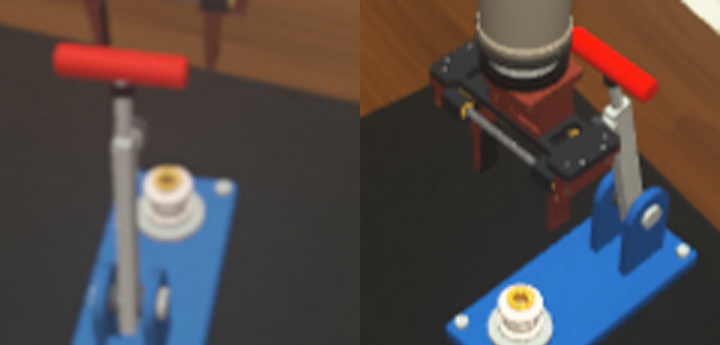

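>>> servo_tool:
  motion:
    - [0,0,-0.025,0,1]
    - [0,0,-0.025,0,1]
    - [0,0,-0.025,0,1]
    - [0,0,-0.025,0,1]
    - [0,0,-0.025,0,1]
    - [0,0,-0.025,0,1]
    - [0,0,0,6.9,1]
    - [0,0,0,6.9,1]
    - [0,0,0,6.9,1]
    - [0,0,0,6.9,1]
    - [0,0,0,6.9,1]
    - [0,0,0,6.9,1]
    - [0,0,0,6.9,1]
    - [0,0,0,6.9,1]
    - [0,0,0,6.9,1]
    - [0,0,0,6.9,1]
    - [0,0,0,6.9,1]
    - [0,0,0,6.9,1]
    - [0,0,0,6.9,1]
    - [0,0,0,0,1]

```text
time_s: 13.82
tcp_pos: [0.5377, 0.0123, 0.3864]
tcp_rot: [0.651, 0.759, -0.0, -0.0]
contact_force: [0.4, 0.6, -0.7]
finger_gap: 1.002
finger_force: 0.0
```

Run:
```python
from h import *
s=bot.get_state();print(s['tcp_pos'],s['qpos'],R.from_quat(s['tcp_rot']).as_matrix().round(4))
a=grab_frame('wrist');cv2.imwrite('pics/w5.png',a[:,:,::-1])
Rm=R.from_quat(s['tcp_rot']).as_matrix()
for q in spot_point('wrist','lever_grip')[:2]: P=atz('wrist',q['centre'],.336,s);print(q,P,Rm.T@(P-s['tcp_pos']))
g=a.astype(int);m=((g[:,:,0]>130)&(g[:,:,1]<70)&(g[:,:,2]<70)).astype(np.uint8)
n,l,st,_=cv2.connectedComponentsWithStats(m);print(st[1:][st[1:,4]>200])
```

```text
[0.53768198 0.01231101 0.38635517] [-0.48163772  0.12586729  0.38873377  1.6654874  -0.04858627  1.36012654
  0.06751365] [[-1.524e-01  9.883e-01 -3.000e-04]
 [ 9.883e-01  1.524e-01 -1.000e-04]
 [-1.000e-04 -3.000e-04 -1.000e+00]]
{'centre': [439.5, 230.3], 'p': 0.64} [0.64599895 0.02835213 0.336     ] [-0.00065205  0.10951389  0.05031708]
[[416 156  52 128 468]]
```

View pics/w5.png

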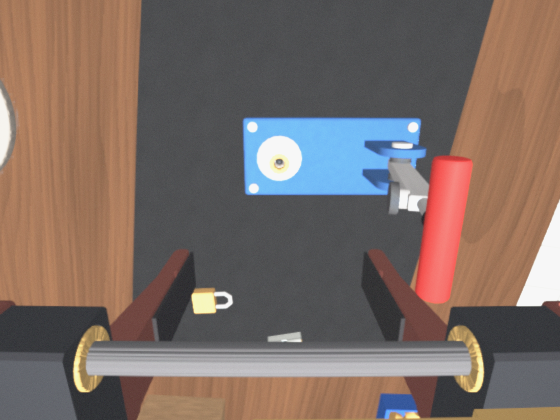

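>>> servo_tool:
  motion:
    - [0.0064,0.0219,0,0,1]
    - [0.0064,0.0219,0,0,1]
    - [0.0064,0.0219,0,0,1]
    - [0.0064,0.0219,0,0,1]
    - [0.0064,0.0219,0,0,1]
    - [0,0,0,0,1]
    - [0,0,0.015,0,1]
    - [0,0,0.015,0,1]
    - [0,0,0.01,0,1]
    - [0,0,0.007,0,1]
    - [0,0,0,0,1]
    - [0,0,0,0,0.1]
    - [0,0,0,0,0.1]
    - [0,0,0,0,0.1]
    - [0,0,0,0,0.1]
    - [0,0,0,0,0.1]
    - [0,0,0,0,0.1]
    - [0,0,0,0,0.1]
    - [0,0,0,0,0.1]
    - [0,0,0,0,0.1]

```text
time_s: 15.58
tcp_pos: [0.6409, 0.0611, 0.3396]
tcp_rot: [0.649, 0.761, 0.0, -0.0]
contact_force: [0.1, 0.0, -0.2]
finger_gap: 0.355
finger_force: 0.0
```

>>> servo_tool:
  motion:
    - [0,0,0,0,0.1]
    - [0,0,0,0,0.1]
    - [0,0,0,0,0.1]
    - [0,0,0,0,0.1]

```text
time_s: 15.92
tcp_pos: [0.6422, 0.0613, 0.3416]
tcp_rot: [0.649, 0.761, 0.002, 0.001]
contact_force: [0.5, -0.6, 8.1]
finger_gap: 0.109
finger_force: 6.0
```

Run:
```python
from h import *
s=bot.get_state();print(s['tcp_pos'],s['finger_gap'],s['finger_force'],s['contact_force'])
a=grab_frame('wrist')[150:420,100:460]
b=grab_frame('scene')[140:265,200:320];c=grab_frame('side')[150:285,230:350]
f=lambda i:cv2.resize(i,None,fx=3,fy=3,interpolation=cv2.INTER_CUBIC)[:375]
o=np.hstack([f(b),f(c)]);a=cv2.resize(a,(300,225))
cv2.imwrite('pics/c6.png',np.vstack([o,np.hstack([a,np.zeros((225,420,3),np.uint8)])])[:,:,::-1])
```

```text
[0.64220412 0.06130758 0.34162963] 0.1091324373161249 6.015917211771011 [ 0.45761297 -0.64050425  8.14354659]
```

View pics/c6.png

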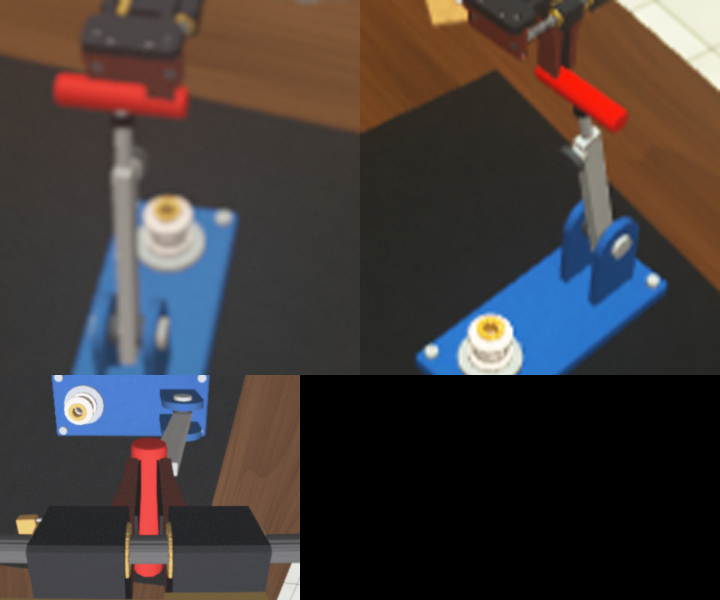

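Run:
```python
from h import *
from scipy.optimize import least_squares
s=bot.get_state();Rm=R.from_quat(s['tcp_rot']).as_matrix();T=s['tcp_pos']
ph=np.radians(8.86);ex=np.array([np.cos(ph),np.sin(ph),0]);ey=np.array([-np.sin(ph),np.cos(ph),0]);O=np.array([.538,.0124,0])
def red(im): 
    g=im.astype(int);return (g[:,:,0]>130)&(g[:,:,1]<80)&(g[:,:,2]<80)
box={'scene':(195,140,290,210),'side':(270,150,340,215)}
ends={}
for n in('scene','side'):
    im=grab_frame(n);x0,y0,x1,y1=box[n];m=red(im[y0:y1,x0:x1]);ys,xs=np.nonzero(m)
    if n=='scene': k=xs<xs.min()+8   # free end, press -y
    else: k=xs>xs.max()-6
    print(n,'red bbox',xs.min()+x0,xs.max()+x0,ys.min()+y0,ys.max()+y0,'end row mid',ys[k].mean()+y0,'col',xs[k].mean()+x0)
    for q in (0,.1,.2,.3):
        P=O+ex*(.16-.24*np.cos(1.36-q))+np.array([0,0,.101+.24*np.sin(1.36-q)])
        print(q,'-y end',proj(n,P-.05*ey).round(1),'mid',proj(n,P).round(1),'+y',proj(n,P+.05*ey).round(1))
    print('tip',proj(n,T+Rm@[0,0,.022]).round(1))
```

```text
scene red bbox 218 262 164 178 end row mid 169.0 col 221.73170731707316
0 -y end [219.9 168.6] mid [241.1 170.8] +y [262.6 173. ]
0.1 -y end [222.6 163.7] mid [243.4 165.9] +y [264.5 168. ]
0.2 -y end [225.2 159.9] mid [245.6 162. ] +y [266.3 164.1]
0.3 -y end [227.7 157.2] mid [247.7 159.2] +y [268.  161.2]
tip [255.2 177.4]
side red bbox 288 319 172 194 end row mid 188.46938775510205 col 315.8979591836735
0 -y end [315.7 191.1] mid [302.4 181.5] +y [289.6 172.4]
0.1 -y end [309.7 196.9] mid [296.4 187.2] +y [283.6 177.9]
0.2 -y end [303.7 203.2] mid [290.5 193.3] +y [277.8 183.9]
0.3 -y end [297.8 209.9] mid [284.7 199.9] +y [272.1 190.3]
tip [294.  179.6]
```

>>> servo_tool:
  motion:
    - [0,0,0,0,0.6]
    - [0,0,0,0,0.6]
    - [0,0,0,0,0.6]
    - [0,0,0,0,0.6]
    - [0,0,0,0,0.6]
    - [0,0,0,0,0.6]
    - [0,0,0,0,0.6]
    - [0,0,0.006,0,0.6]
    - [0,0,0.006,0,0.6]
    - [0,0,0.006,0,0.6]
    - [0,0,0,0,0.6]

```text
time_s: 17.08
tcp_pos: [0.64, 0.0611, 0.3195]
tcp_rot: [0.649, 0.761, -0.001, -0.001]
contact_force: [-0.1, 0.2, -0.6]
finger_gap: 0.602
finger_force: 0.0
```

Run:
```python
from h import *
s=bot.get_state();print(s['tcp_pos'],s['finger_gap'],s['finger_force'],s['contact_force'])
b=grab_frame('scene')[120:200,200:300];c=grab_frame('side')[140:220,250:350]
f=lambda i:cv2.resize(i,None,fx=4,fy=4,interpolation=cv2.INTER_CUBIC)
cv2.imwrite('pics/c7.png',np.hstack([f(b),f(c)])[:,:,::-1])
```

```text
[0.63997155 0.06112744 0.3195214 ] 0.602306640985484 0.0 [-0.11336375  0.21113523 -0.64722037]
```

View pics/c7.png

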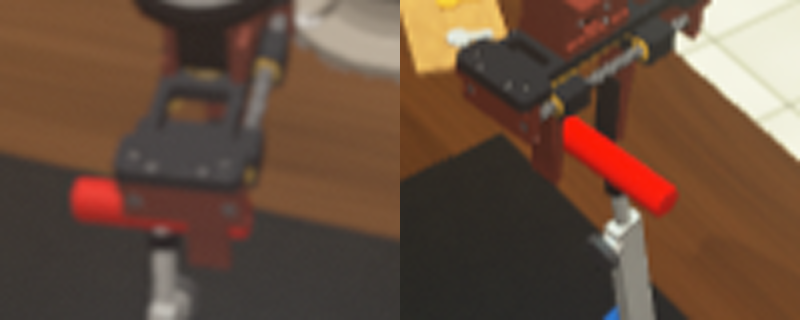

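>>> servo_tool:
  motion:
    - [0,0,0,0,0.1]
    - [0,0,0,0,0.1]
    - [0,0,0,0,0.1]
    - [0,0,0,0,0.1]
    - [0,0,0,0,0.1]
    - [0,0,0,0,0.1]
    - [0,0,0,0,0.1]
    - [0,0,0,0,0.1]
    - [0,0,0,0,0.1]

```text
time_s: 17.93
tcp_pos: [0.6412, 0.0612, 0.3217]
tcp_rot: [0.649, 0.76, 0.0, 0.0]
contact_force: [2.8, -0.1, -0.3]
finger_gap: 0.269
finger_force: 30.0
```

```bash
python3 -c "
import numpy as np
t=np.r_[np.linspace(1.36,.06,31)]
x=.16-.24*np.cos(t);z=.101+.24*np.sin(t)
print([[0,round(a,4),round(-b,4),0,.1] for a,b in zip(np.diff(x),np.diff(z))])"
```

```text
[[0, np.float64(-0.0101), np.float64(0.0024), 0, 0.1], [0, np.float64(-0.01), np.float64(0.0028), 0, 0.1], [0, np.float64(-0.0099), np.float64(0.0033), 0, 0.1], [0, np.float64(-0.0097), np.float64(0.0037), 0, 0.1], [0, np.float64(-0.0096), np.float64(0.0041), 0, 0.1], [0, np.float64(-0.0094), np.float64(0.0045), 0, 0.1], [0, np.float64(-0.0092), np.float64(0.0049), 0, 0.1], [0, np.float64(-0.0089), np.float64(0.0053), 0, 0.1], [0, np.float64(-0.0087), np.float64(0.0057), 0, 0.1], [0, np.float64(-0.0084), np.float64(0.0061), 0, 0.1], [0, np.float64(-0.0082), np.float64(0.0064), 0, 0.1], [0, np.float64(-0.0079), np.float64(0.0068), 0, 0.1], [0, np.float64(-0.0076), np.float64(0.0071), 0, 0.1], [0, np.float64(-0.0073), np.float64(0.0074), 0, 0.1], [0, np.float64(-0.0069), np.float64(0.0077), 0, 0.1], [0, np.float64(-0.0066), np.float64(0.008), 0, 0.1], [0, np.float64(-0.0063), np.float64(0.0083), 0, 0.1], [0, np.float64(-0.0059), np.float64(0.0086), 0, 0.1], [0, np.float64(-0.0055), np.float64(0.0088), 0, 0.1], [0, np.float64(-0.0051), np.float64(0.0091), 0, 0.1], [0, np.float64(-0.0047), np.float64(0.0093), 0, 0.1], [0, np.float64(-0.0043), np.float64(0.0095), 0, 0.1], [0, np.float64(-0.0039), np.float64(0.0096), 0, 0.1], [0, np.float64(-0.0035), np.float64(0.0098), 0, 0.1], [0, np.float64(-0.0031), np.float64(0.0099), 0, 0.1], [0, np.float64(-0.0026), np.float64(0.0101), 0, 0.1], [0, np.float64(-0.0022), np.float64(0.0102), 0, 0.1], [0, np.float64(-0.0017), np.float64(0.0103), 0, 0.1], [0, np.float64(-0.0013), np.float64(0.0103), 0, 0.1], [0, np.float64(-0.0008), np.float64(0.0104), 0, 0.1]]
```

>>> servo_tool:
  motion:
    - [0,-0.0101,0.0024,0,0.1]
    - [0,-0.01,0.0028,0,0.1]
    - [0,-0.0099,0.0033,0,0.1]
    - [0,-0.0097,0.0037,0,0.1]
    - [0,-0.0096,0.0041,0,0.1]
    - [0,-0.0094,0.0045,0,0.1]
    - [0,-0.0092,0.0049,0,0.1]
    - [0,-0.0089,0.0053,0,0.1]
    - [0,-0.0087,0.0057,0,0.1]
    - [0,-0.0084,0.0061,0,0.1]
    - [0,0,0,0,0.1]

```text
time_s: 18.85
tcp_pos: [0.5481, 0.0477, 0.2791]
tcp_rot: [0.649, 0.761, 0.002, 0.0]
contact_force: [3.8, 3.9, 0.8]
finger_gap: 0.263
finger_force: 30.0
```

>>> servo_tool:
  motion:
    - [0,-0.0082,0.0064,0,0.1]
    - [0,-0.0079,0.0068,0,0.1]
    - [0,-0.0076,0.0071,0,0.1]
    - [0,-0.0073,0.0074,0,0.1]
    - [0,-0.0069,0.0077,0,0.1]
    - [0,-0.0066,0.008,0,0.1]
    - [0,-0.0063,0.0083,0,0.1]
    - [0,-0.0059,0.0086,0,0.1]
    - [0,-0.0055,0.0088,0,0.1]
    - [0,-0.0051,0.0091,0,0.1]
    - [0,-0.0047,0.0093,0,0.1]
    - [0,-0.0043,0.0095,0,0.1]
    - [0,-0.0039,0.0096,0,0.1]
    - [0,-0.0035,0.0098,0,0.1]
    - [0,-0.0031,0.0099,0,0.1]
    - [0,-0.0026,0.0101,0,0.1]
    - [0,0,0,0,0.1]
    - [0,0,0,0,0.1]

```text
time_s: 20.35
tcp_pos: [0.4625, 0.0343, 0.1435]
tcp_rot: [0.649, 0.761, 0.002, 0.001]
contact_force: [4.4, 6.3, 4.8]
finger_gap: 0.265
finger_force: 30.0
```

>>> servo_tool:
  motion:
    - [0,-0.0022,0.0102,0,0.1]
    - [0,-0.0017,0.0103,0,0.1]
    - [0,-0.0013,0.0103,0,0.1]
    - [0,0,0,0,0.1]
    - [0,0,0,0,0.1]

```text
time_s: 20.77
tcp_pos: [0.4567, 0.0334, 0.1124]
tcp_rot: [0.649, 0.761, 0.002, 0.0]
contact_force: [1.8, 5.2, 4.7]
finger_gap: 0.267
finger_force: 30.0
```

>>> servo_tool:
  motion:
    - [0,-0.0004,0.005,0,0.1]
    - [0,-0.0003,0.005,0,0.1]
    - [0,-0.0002,0.004,0,0.1]
    - [0,0,0.002,0,0.1]
    - [0,0,0,0,0.1]
    - [0,0,0,0,0.1]

```text
time_s: 21.27
tcp_pos: [0.4552, 0.033, 0.0966]
tcp_rot: [0.649, 0.761, 0.001, -0.0]
contact_force: [-0.5, 5.3, 7.0]
finger_gap: 0.267
finger_force: 30.0
```

>>> servo_tool:
  motion:
    - [0,0,0.002,0,0.1]
    - [0,0,0.002,0,0.1]
    - [0,0,0.002,0,0.1]
    - [0,0,0,0,0.1]
    - [0,0,0,0,0.1]

```text
time_s: 21.68
tcp_pos: [0.4548, 0.033, 0.0905]
tcp_rot: [0.649, 0.761, 0.001, -0.0]
contact_force: [-0.8, 5.7, 7.9]
finger_gap: 0.266
finger_force: 30.0
```

>>> servo_tool:
  motion:
    - [0,0,0.001,0,0.1]
    - [0,0,0.001,0,0.1]
    - [0,0,0.001,0,0.1]
    - [0,0,0,0,0.1]
    - [0,0,0,0,0.1]

```text
time_s: 22.1
tcp_pos: [0.4548, 0.033, 0.0875]
tcp_rot: [0.649, 0.761, 0.001, -0.0]
contact_force: [-1.2, 5.7, 7.9]
finger_gap: 0.266
finger_force: 30.0
```

>>> servo_tool:
  motion:
    - [0,0,0.001,0,0.1]
    - [0,0,0.001,0,0.1]
    - [0,0,0.001,0,0.1]
    - [0,0,0,0,0.1]
    - [0,0,0,0,0.1]

```text
time_s: 22.52
tcp_pos: [0.4547, 0.033, 0.0849]
tcp_rot: [0.649, 0.761, 0.001, -0.001]
contact_force: [-3.0, 4.9, 14.0]
finger_gap: 0.269
finger_force: 30.0
```

Run:
```python
from h import *
s=bot.get_state();print(s['tcp_pos'],s['finger_gap'],s['contact_force'],s['torque'])
b=grab_frame('scene')[170:270,190:310];c=grab_frame('side')[200:300,220:340]
f=lambda i:cv2.resize(i,None,fx=3.3,fy=3.3,interpolation=cv2.INTER_CUBIC)
cv2.imwrite('pics/c8.png',np.hstack([f(b),f(c)])[:,:,::-1])
```

```text
[0.45467647 0.03299346 0.08492397] 0.2690055062723484 [-2.98726576  4.88990098 14.03711739] [ 0.99129469  0.54831114 -0.13390746]
```

View pics/c8.png

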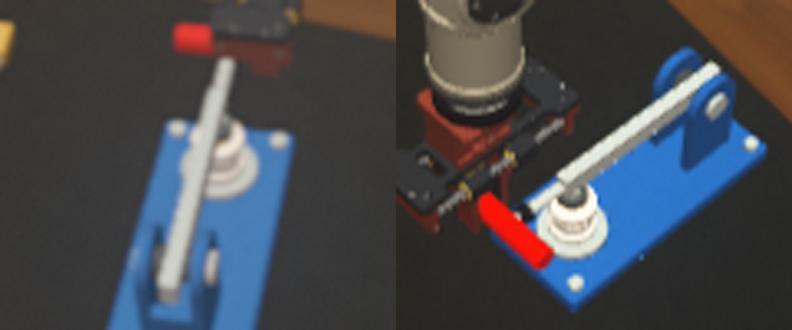

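>>> servo_tool:
  motion:
    - [0,0,0.001,0,0.1]
    - [0,0,0.001,0,0.1]
    - [0,0,0,0,0.1]
    - [0,0,0,0,0.1]

```text
time_s: 22.95
tcp_pos: [0.4547, 0.033, 0.083]
tcp_rot: [0.649, 0.761, 0.001, -0.001]
contact_force: [-3.3, 4.2, 15.4]
finger_gap: 0.263
finger_force: 30.0
```

```bash
cat > red.py <<'E'
from h import *
s=bot.get_state()
for n,bx in (('side',(240,250,275,290)),('scene',(235,170,260,190))):
    if n=='scene': bx=(235,170,262,192)
    im=np.mean([grab_frame(n).astype(float) for _ in range(2)],0)
    g=im;w=np.clip(g[:,:,0]-np.maximum(g[:,:,1],g[:,:,2])-70,0,None);w[:170]=0;w[:,:225]=0;w[300:]=0;w[:,330:]=0
    # keep bright red only
    ys,xs=np.nonzero(w>40);k=w[ys,xs];print(n,len(xs),(xs*k).sum()/k.sum(),(ys*k).sum()/k.sum(),xs.min(),xs.max(),ys.min(),ys.max())
print(s['contact_force'],s['tcp_pos'])
O=np.array([.538,.0124,0]);ph=np.radians(8.86);ex=np.array([np.cos(ph),np.sin(ph),0]);ey=np.array([-ex[1],ex[0],0])
for z in (.101,.106,.111): print(z,[proj(n,O-.08*ex-.05*ey+[0,0,z]).round(1) for n in('side','scene')])
E
python3 red.py
```

```text
side 205 255.1030804224781 269.759614197803 245 266 259 281
scene 73 248.10755004937607 181.05476254600953 243 253 178 185
[-3.34356228  4.20092294 15.37904983] [0.45468629 0.03298509 0.0829742 ]
0.101 [array([264.2, 280.3]), array([244. , 181.6])]
0.106 [array([264.2, 279.3]), array([243.9, 180.4])]
0.111 [array([264.2, 278.3]), array([243.8, 179.2])]
```

>>> servo_tool:
  motion:
    - [0,0,0.001,0,0.1]
    - [0,0,0.001,0,0.1]
    - [0,0,0.001,0,0.1]
    - [0,0,0.001,0,0.1]
    - [0,0,0,0,0.1]
    - [0,0,0,0,0.1]

```text
time_s: 23.65
tcp_pos: [0.4547, 0.033, 0.0793]
tcp_rot: [0.649, 0.761, 0.001, -0.001]
contact_force: [-4.3, 5.1, 21.1]
finger_gap: 0.265
finger_force: 30.0
```

```bash
python3 red.py
```

```text
side 205 255.17885191054762 270.4952456418383 245 267 259 281
scene 70 248.1620408537144 181.86479802143447 243 253 179 185
[-4.28118569  5.14552424 21.12939008] [0.45465144 0.03301693 0.07931749]
0.101 [array([264.2, 280.3]), array([244. , 181.6])]
0.106 [array([264.2, 279.3]), array([243.9, 180.4])]
0.111 [array([264.2, 278.3]), array([243.8, 179.2])]
```

>>> servo_tool:
  motion:
    - [0,0,0.001,0,0.1]
    - [0,0,0.001,0,0.1]
    - [0,0,0,0,0.1]
    - [0,0,0,0,0.1]
    - [0,0,0,0,0.1]

```text
time_s: 24.27
tcp_pos: [0.4547, 0.0329, 0.0784]
tcp_rot: [0.649, 0.761, 0.001, -0.001]
contact_force: [-10.0, 5.3, 37.3]
finger_gap: 0.268
finger_force: 30.0
```

```bash
python3 red.py
```

```text
side 203 255.16404809192792 270.61373953752303 245 266 260 281
scene 69 248.08349604834962 181.93751743375174 243 253 179 186
[-10.04599003   5.26674721  37.2652988 ] [0.45465534 0.03290789 0.07835376]
0.101 [array([264.2, 280.3]), array([244. , 181.6])]
0.106 [array([264.2, 279.3]), array([243.9, 180.4])]
0.111 [array([264.2, 278.3]), array([243.8, 179.2])]
```

>>> servo_tool:
  motion:
    - [0,0,-0.0008,0,0.1]
    - [0,0,-0.0006,0,0.1]
    - [0,0,0,0,0.1]
    - [0,0,0,0,0.1]
    - [0,0,0,0,0.1]
    - [0,0,0,0,0.1]

```text
time_s: 24.97
tcp_pos: [0.4547, 0.0329, 0.0788]
tcp_rot: [0.649, 0.761, 0.001, -0.001]
contact_force: [-5.3, 4.3, 23.0]
finger_gap: 0.268
finger_force: 30.0
```

```bash
python3 red.py
```

```text
side 205 255.1602832881153 270.5197667453578 245 267 259 281
scene 70 248.14622944796545 181.92321116928446 243 253 179 186
[-5.31194778  4.30259968 23.04155928] [0.45466455 0.03289706 0.07884225]
0.101 [array([264.2, 280.3]), array([244. , 181.6])]
0.106 [array([264.2, 279.3]), array([243.9, 180.4])]
0.111 [array([264.2, 278.3]), array([243.8, 179.2])]
```

```bash
python3 -c "
from cell import bot,job
s=bot.get_state();print(s['contact_force'],s['time_s']);print(job.finish_job())"
```

```text
[-5.3408627   4.04513402 22.50399209] 25.1667
the job is handed in; nothing more can be done
None
```

The job is handed in: the roller is seated on the pin and released, and the bush is pushed home to a hard stop. The lever is held down at about 23 N on the grip, an estimated 25 N at the foot. It took 25 s, and I moved nothing else.

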